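Router dry pass: feed a block along the fence to the stop with a push stick

ROBOT

A 7-joint arm with a two-finger parallel gripper is mounted at the origin on the work surface. World frame = base frame: x ahead of the robot, y to its left, z up, the work surface at z = 0. Lengths are in m, angles in rad, forces in N, time in s.
With the tool pointing down it reaches from about 0.4 to 0.85 m from the base axis. Payload 10.4 kg.
Tool frame: the origin (TCP) lies on the centre line of the jaws, within the pads' length; the fingertips stand 14 mm ahead of it and the grasp point (between the pads) lies 5 mm behind it (manip.tip_reach is the distance from the TCP to the fingertips, in m); z points along the fingers, y is the line along which they close (so a half turn about z gives the same grasp; the last joint's range is limited). The gripper opens to 85 mm and grips with 20 to 120 N. Pads are 22 mm wide; open, the fingers measure 114 mm over their backs; the gripper's body (76 mm by 85 mm) begins 54 mm behind the grasp point. The pads swing forward as they close: fully open they stand 13 mm farther back than shut.
Start: joints at [-1.316, 0.332, -0.065, 1.46, 0.022, 1.35, -0.088], TCP at [0.171, 0.601, 0.245] pointing down, gripper open.
Joint ranges: [-2.6, 2.6], [-0.5, 2.12], [-1.47, 1.34], [0.16, 2.42], [-1.27, 4.41], [0.06, 2.06], [-2.6, 2.6]. Speed limits (rad/s): [2.22, 2.22, 2.79, 2.79, 3.14, 3.14, 3.14].

INTERFACE

Orientations are given as a unit quaternion [x, y, z, w].
In Python, from workcell import manip gives the robot as it stands.
- The arm moves only by the shell command python3 -m pendant 'ROWS' [FORCE]. ROWS is JSON, a list of rows, each a list of 7 numbers: the shift along the tool's x, y, z in units of 50 mm (1.0 is 50 mm), then the turn, a rotation vector about the tool's x, y, z in units of 8 degrees (1.0 is 8 degrees), then the opening, from -1 (shut) to 1 (fully open), so that 0 is half open. In form: [[dx, dy, dz, ax, ay, az, jaw], ...]. A call has exactly 10 rows; each row is the pose to reach, as a shift and turn from the pose commanded when the call began, along the tool's axes at that moment; what a row does not reach only later rows make up. A row lasts 1/8 s, in which the tool goes at most 62.5 mm and 10.7 degrees, less where a joint would pass 70% of its speed; a pose out of reach is approached as far as the arm can. A call with a gripper value outside its range is refused whole. The fingers move at their own pace and stop on an object; FORCE is the grip in N (left out, the last holds). Time passes only in rows, so rows that repeat a pose let the fingers close, or fill a call up. It gives the time, the measured TCP pose, the force, the opening and the grip force at its end, in the units of the state.
- manip.get_obs(): the state, without advancing time (a new reading comes with each control period).
- manip.camera(name): name is "scene" or "top" or "wrist"; returns (picture, depth): 480x640x3 uint8, red, green, blue; 480x640 float32, m along the optical axis (not along the pixel's ray), 0 where there is no reading.
- manip.get_calibration(name): a dict with "fx", "fy", "cx", "cy" (pixels), "xyz" and "orientation" of the camera in the world. Camera axes: x right, y up, looking along -z (the intrinsics and any distortion apply to the point x, -y, -z); pixel columns grow to the right and rows downward; lengths in m; the calibration is good to about 2 mm. A picture is of the moment at which its call begins: read the wrist's pose just before it. get_calibration takes no time and is no camera call; for the wrist camera it gives the pose at the moment of the call.
- manip.hand_in(): hands the job in; it is judged then, once.
Trained networks look in the newest picture that a camera, given by its name, has taken for a name from the list of things; names that differ only in an ending like _2 or _b are one class to them, and where a whole thing is asked for, a point or a joint stands for the part that bears it (a point fixed in the world has none). Each returns a list of dicts, best first, with "p" (0 to 1); they miss things now and then, are a little off and sometimes report something else, mostly with a low value. They report only what shows in the picture. A call takes as long as a camera call. They do not tell look-alikes from the thing itself.
- manip.find_in(thing, camera): "box" ([left, top, right, bottom] in pixels, round what is visible of it).
- manip.trace(thing, camera): "pixels" (480x640 bool, what is visible of it) and "box" ([left, top, right, bottom] in pixels, round what is visible of it).
- manip.tip_of(thing, camera): "pixel" ([column, row] in pixels: a listed point, or the origin of a listed thing).
The state is a dict: "clock": time; "joint_pos": joint angles; "joint_velocities": joint speeds; "tau": joint torques, N m; "position": TCP position; "ee_rot": TCP orientation; "ft_force": force on the tool from outside, world axes, zero at the start; "torque": the same for the moment, N m; "grip_width": opening from 0.0 (shut) to 1.0 (fully open); "grasp_force": force on a finger pad.
Only numpy, scipy, OpenCV 4.12 (cv2) and the standard library are available. Lean on these libraries where they do the work, as an engineer would, in place of code of your own. Each camera call takes 0.05 s, during which the arm holds its last target. There are 200 camera calls.

TASK

The router is switched off with its bit lowered; make a dry pass with the jack-pad block to prove the stop setting. Pick up the push stick and, with the stick, first draw the small offcut well out of the lane along the fence, then press the block flat against the fence before it reaches the bit opening and feed it along, kept flat against the fence all the way, until its leading end rests against the stop block without shoving the stop along. Only the stick may touch the block and the offcut, never the gripper; finish by laying the stick flat on the bench in front, clear of the lane, and leave everything else where it is.

Things in the scene. Friction and masses are not known exactly. Their poses are not given: they have to be found in the camera images.
- fence: Router fence fixed on the bench, 664 mm long, 58 mm high, two plywood faces with a 44 mm gap at the bit. Origin: on the working face, at bench level, at the fence's middle (the bit). y runs along the face in the feed direction, towards the stop; x points through the fence, away from the robot, so the lane (70 mm wide, as the block) has negative x. The aluminium router plate is flush with the bench.
- guard_edge (a point): Middle of the front edge of the clear flat bit guard, which overhangs the lane: it reaches 32 mm out from the fence face, over 35 mm either side of this point in the fence's y, and is 4 mm thick; this point is on its underside, 58 mm above the bench. Behind the fence face a dust shroud and a pipe rise to 66 mm.
- stop_face (a point): Middle of the stop block's face that meets the workpiece (it looks to the fence's -y), 22 mm from the fence face, 20 mm above the bench; axes as the fence's. The wooden stop is 44 mm deep (out from the fence), 40 mm long in y, 51 mm high; its bracket and knob reach 87 mm. Clamped 180 to 230 mm beyond the bit; slips along the fence if pushed with more than about 25 N.
- block_center (a point): Centre (half-way up) of the jack-pad block, the workpiece: loose dark hardwood, 70 mm (its x) by 120 mm (its y, the feed direction) by 36 mm high, about 0.27 kg. Starts on the bench at the fence's -y end, skewed and off the fence; its +x side is the one that goes against the fence, its +y end leads.
- block_face (a point): Middle of the block's +x side (35 mm from its centre, half-way up), the side that must lie on the fence.
- offcut_center (a point): Centre (half-way up) of the small loose hardwood offcut, 30 mm (its x) by 50 mm (its y) by 20 mm high, about 30 g, lying in the lane between the bit and the stop, 43 to 65 mm of open bench between it and the fence face.
- stick_center (a point): Centre (half-way up, 8 mm above the bench as it lies) and place to grip of the loose wooden push stick, a straight flat bar lying flat, 24 mm wide (its y) and 16 mm thick (its z), 75 g. Its x axis points along the stick to the mouth.
- stick_mouth (a point): Bottom of the V of the bird's-mouth at the stick's working end, 140 mm along x from stick_center. The V is square (90 degrees, symmetrical about the stick's axis) and 11 mm deep; its two prongs reach 11 mm ahead of this point, their outermost corners 7.5 mm ahead and 14.5 mm to either side; the head is 29 mm wide for 40 mm. It takes the corner of a block when the stick lies at 45 degrees to its sides.
- stick_tail (a point): Other end of the push stick, 148 mm along -x from stick_center; the last 50 mm are 30 mm wide.
- wrench: Bystander: flat steel open-ended wrench 180 mm long, under 12 mm thick, lying near the stick; origin under its middle, x along it. Leave alone.
- tape: Bystander: black tape measure, 68 x 62 x 34 mm, origin under its centre. Leave alone.
- cup: Bystander: red plastic cup 88 mm across, 110 mm high, origin under its centre. Leave alone.
- valve: Bystander: brass ball valve about 75 x 32 x 47 mm, origin under its centre, x along the bore. Leave alone.
- glue: Bystander: yellow glue bottle 56 mm across, 150 mm high, origin under its centre. Leave alone.
- jar: Bystander: glass jar 60 mm across, 70 mm high, origin under its centre. Leave alone.
- setbar: Bystander: brass set-up bar, 22 x 80 (its y) x 16 mm, lying on the bench past the stop at the fence's +y end, origin under its centre. Leave alone.
Mind the look-alikes: they are no part of the job. What is shaped like the part that bears block_center but orange is not meant.

How it is judged:
By the outcome, as a careful person would: the job done as asked, in the order asked, and still so for the second after the job is handed in, with the robot touching nothing.
It also fails if it takes over 72 s, if anything falls off the work surface, if the arm or the gripper's body presses on something with over 40 N, if the wrist force passes 120 N, or if a joint passes its speed limit or range.

## Working session

There is one attempt and no reset: what is moved stays moved. The work goes in short steps, Python scripts to look and compute and a shell command to move; the robot and the scene stay as the last step left them, time stands still between calls to the robot, and variables do not carry over. Pictures are saved under pics/ and viewed, at most 15 in all, crops included, and the job is handed in when it is done.

```bash
mkdir -p pics; ls
cat > h.py <<'E'
import numpy as np,cv2
from scipy.spatial.transform import Rotation as R
from workcell import manip
def px2w(cal,u,v,z=None,d=None):
    r=np.array([(u-cal['cx'])/cal['fx'],-(v-cal['cy'])/cal['fy'],-1.])
    M=R.from_quat(cal['orientation']).as_matrix();o=np.array(cal['xyz'])
    w=M@r
    if d is None: d=(z-o[2])/w[2]
    return o+w*d
def save(n,im,s=1):
    cv2.imwrite('pics/'+n,cv2.cvtColor(cv2.resize(im,None,fx=s,fy=s),cv2.COLOR_RGB2BGR))
E
python3 - <<'E'
from h import *
for c in('top','scene'):
    im,d=manip.camera(c);save(c+'0.png',im);cal=manip.get_calibration(c);print(c,cal)
    if c=='top':
        for t,z in dict(block_center=.036,block_face=.018,offcut_center=.02,stick_center=.016,stick_mouth=.012,stick_tail=.012,stop_face=.02,guard_edge=.06,fence=0,wrench=.0,tape=0,cup=0,setbar=0).items():
            for q in manip.tip_of(t,c)[:3]:
                u,v=q['pixel'];print(t,round(q['p'],2),np.round(q['pixel']),px2w(cal,u,v,z=z).round(3))
print(manip.get_obs())
E
```

```text
pics
top {'fx': 441.73372709480793, 'fy': 441.73372709480793, 'cx': 322.5892078371887, 'cy': 234.97171971841905, 'xyz': array([0.47356367, 0.05132808, 1.07804337]), 'orientation': array([ 0.04269493, -0.04355153, -0.70350031,  0.70807325])}
block_center 0.66 [398. 142.] [ 0.83  -0.131  0.036]
block_center 0.62 [396. 263.] [ 0.536 -0.123  0.036]
block_face 0.96 [398. 155.] [ 0.804 -0.135  0.018]
block_face 0.89 [400. 245.] [ 0.58  -0.135  0.018]
offcut_center 0.77 [268. 249.] [0.569 0.181 0.02 ]
stick_center 0.66 [240. 325.] [0.388 0.243 0.016]
stick_center 0.53 [163. 201.] [0.686 0.442 0.016]
stick_tail 0.85 [300. 315.] [0.412 0.102 0.012]
stop_face 0.77 [231. 227.] [0.622 0.273 0.02 ]
guard_edge 0.62 [320. 234.] [0.6   0.056 0.06 ]
guard_edge 0.28 [164. 204.] [0.669 0.423 0.06 ]
fence 0.88 [324. 227.] [0.626 0.048 0.   ]
wrench 0.88 [184. 290.] [0.47  0.384 0.   ]
tape 0.66 [445. 345.] [ 0.343 -0.242  0.   ]
cup 0.59 [508. 230.] [ 0.621 -0.407  0.   ]
setbar 0.9 [191. 228.] [0.621 0.375 0.   ]
setbar 0.22 [161. 203.] [0.684 0.452 0.   ]
setbar 0.18 [180. 340.] [0.35 0.39 0.  ]
scene
[... 274 characters left out ...]
228,  0.33215734, -0.06468185,  1.46007472,  0.02161726,
        1.34991063, -0.08853651]), 'joint_velocities': array([-1.54632575e-04,  5.82166148e-05,  4.52760342e-04,  9.81882721e-04,
        1.08179576e-04,  1.14691751e-03,  5.20625165e-04]), 'tau': array([-9.69128960e-04, -6.25138807e+01,  4.80837410e-02, -3.91796315e+01,
        1.63718057e-02,  1.54799902e-03,  2.69872095e-05]), 'position': array([0.17139677, 0.60106901, 0.24537623]), 'ee_rot': array([1.38469253e-01, 9.90366730e-01, 7.18454835e-05, 1.06957022e-05]), 'ft_force': array([ 0.34936227, -0.04153013, -0.43965998]), 'torque': array([ 0.02312443,  0.01502914, -0.01737944]), 'grasp_force': 0.0, 'grip_width': 1.0000050358371046}
```

View pics/top0.png

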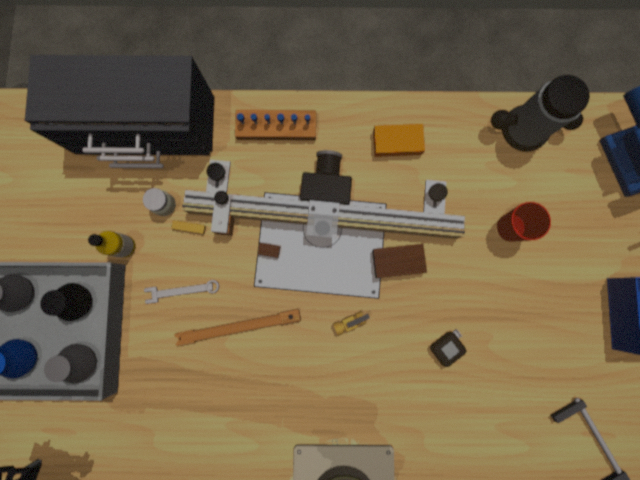

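View pics/scene0.png

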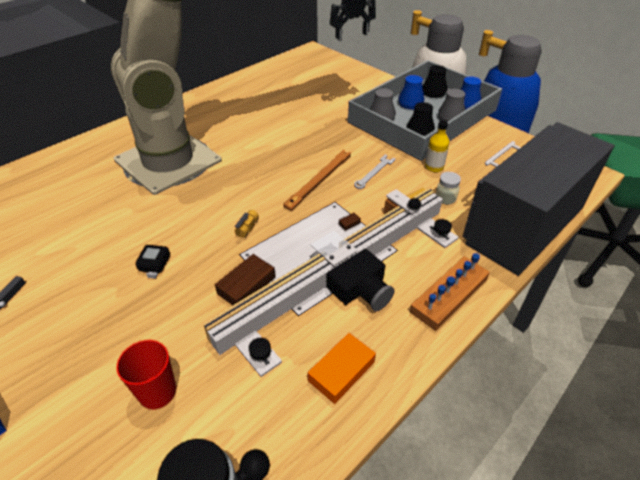

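The top view shows the dark block at (399,261), with the orange look-alike at (399,140), which I reject. The offcut is at (268,250) and the stick runs from (178,338) to (299,316). The stop is at about (222,225) and the guard at (322,230).

Run:
```python
from h import *
im,d=manip.camera('top');cal=manip.get_calibration('top')
def hullw(m,z):
    c=max(cv2.findContours(m.astype(np.uint8),0,cv2.CHAIN_APPROX_NONE)[0],key=cv2.contourArea)[:,0]
    return np.array([px2w(cal,u,v,z=z)[:2] for u,v in c],np.float32)
for t,z in dict(block_center=.036,offcut_center=.02,stick_center=.016,wrench=.01,stop_face=.051,guard_edge=.06,setbar=.016,jar=.07,tape=.034,valve=.03,glue=.1).items():
    for q in manip.trace(t,'top')[:2]:
        P=hullw(q['pixels'],z);r=cv2.minAreaRect(P)
        print(t,round(q['p'],2),np.round(q['box']),np.round(r[0],3),np.round(r[1],3),round(r[2],1))
q=manip.trace('fence','top')[0]
m=q['pixels'];print('fence',q['box'])
# height map: fence points with z>.05
v,u=np.mgrid[0:480,0:640]
Rm=R.from_quat(cal['orientation']).as_matrix()
ray=np.stack([(u-cal['cx'])/cal['fx'],-(v-cal['cy'])/cal['fy'],-np.ones_like(u,float)],-1)
W=np.array(cal['xyz'])+(ray@Rm.T)*d[...,None]
np.save('W.npy',W)
for c in range(190,465,12):
    col=W[190:270,c];h=col[:,2]
    k=np.where((h>.05)&(h<.065))[0]
    if len(k): print(c,190+k.max(),col[k.max()].round(4),end=' | ')
print('bench z',np.median(W[300:420,330:420,2]))
save('crop1.png',np.hstack([im[300:350,170:310]]),5)
save('crop2.png',im[190:300,180:480],2.6)
```

```text
block_center 0.98 [375. 246. 429. 276.] [ 0.544 -0.131] [0.073 0.123] 7.2
block_center 0.63 [374. 126. 423. 157.] [ 0.838 -0.133] [0.079 0.123] 3.1
offcut_center 0.78 [256. 241. 282. 256.] [0.568 0.18 ] [0.052 0.031] 80.1
stick_center 0.69 [175. 310. 299. 345.] [0.386 0.25 ] [0.031 0.301] 11.3
stick_center 0.34 [496. 200. 553. 244.] [ 0.642 -0.436] [0.095 0.135] 5.3
wrench 0.78 [143. 282. 216. 306.] [0.466 0.39 ] [0.039 0.175] 5.1
stop_face 0.64 [212. 188. 234. 237.] [0.652 0.284] [0.054 0.107] 86.6
guard_edge 0.74 [179. 148. 466. 299.] [0.635 0.051] [0.661 0.337] 85.0
setbar 0.67 [173. 220. 204. 232.] [0.623 0.377] [0.081 0.022] 82.6
jar 0.64 [140. 188. 174. 214.] [0.675 0.43 ] [0.082 0.057] 52.1
jar 0.34 [370. 244. 430. 278.] [ 0.541 -0.124] [0.068 0.12 ] 6.7
tape 0.66 [430. 329. 463. 368.] [ 0.343 -0.244] [0.061 0.079] 38.6
tape 0.29 [171. 221. 203. 230.] [0.621 0.372] [0.078 0.022] 79.0
valve 0.75 [335. 309. 369. 332.] [ 0.399 -0.018] [0.034 0.085] 21.8
glue 0.64 [ 86. 230. 135. 254.] [0.573 0.521] [0.108 0.054] 74.5
glue 0.4 [335. 311. 369. 334.] [ 0.405 -0.013] [0.028 0.078] 23
[... 158 characters left out ...]
1 0.064 ] | 238 214 [0.6469 0.2488 0.0572] | 250 215 [0.6454 0.2213 0.0535] | 262 217 [0.6412 0.1933 0.0513] | 274 218 [0.6385 0.1647 0.0542] | 286 219 [0.6364 0.1366 0.0535] | 298 220 [0.634  0.1083 0.0554] | 310 234 [0.6001 0.0797 0.0632] | 322 235 [0.5981 0.0519 0.0621] | 334 236 [0.596  0.024  0.0616] | 346 224 [ 0.6252 -0.0041  0.0554] | 358 225 [ 0.6228 -0.0321  0.0568] | 370 227 [ 0.6189 -0.0606  0.0525] | 382 228 [ 0.6163 -0.0883  0.0554] | 394 229 [ 0.6142 -0.1164  0.0548] | 406 230 [ 0.6118 -0.1441  0.0564] | 418 231 [ 0.6097 -0.1721  0.0563] | 430 232 [ 0.6073 -0.1997  0.0579] | 442 233 [ 0.6054 -0.2282  0.0558] | 454 234 [ 0.6033 -0.2561  0.0557] | bench z -0.00022344950980035527
```

View pics/crop1.png

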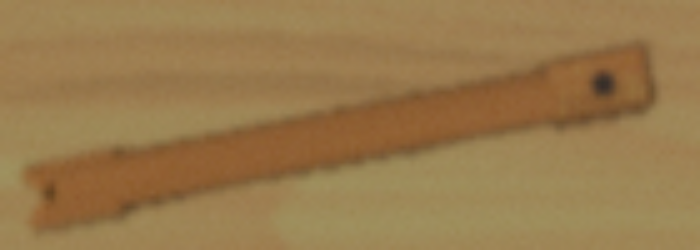

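View pics/crop2.png

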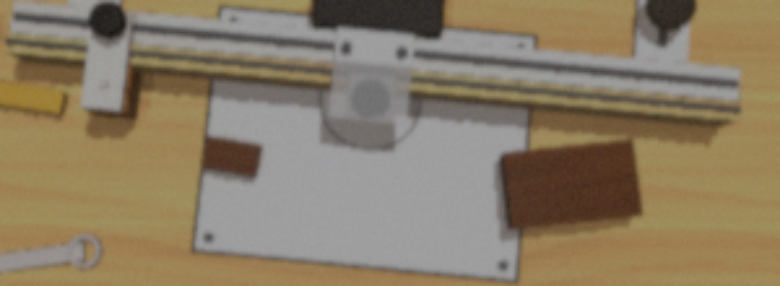

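The second crop shows the stick's V-mouth at its left (+y) end and the tail, with its hole, at the right. The block and offcut both lie off the fence. For the block I choose the dark one at (399,261) over the orange one at (399,140). Next I grip the stick 25 mm ahead of its centre.

```bash
cat >> h.py <<'E'
O=np.array([.6297,.050,0]);a=np.radians(5.04)
XF=np.array([np.cos(a),-np.sin(a),0]);YF=np.array([np.sin(a),np.cos(a),0])
def f2w(x,y,z=0): return O+XF*x+YF*y+np.array([0,0,z])
def w2f(p): p=np.asarray(p)[:3]-O; return np.array([p@XF,p@YF,p[2] if len(p)>2 else 0])
MO=np.array([.115,0,.009]) # mouth in tool frame
def rot(head,pitch):
    # head: world angle deg of tool x; nose down pitch deg
    h=np.radians(head);x=np.array([np.cos(h),np.sin(h),0]);z=np.array([0,0,-1.]);y=np.cross(z,x)
    return R.from_matrix(np.c_[x,y,z])*R.from_euler('y',pitch,degrees=True) if False else R.from_matrix(np.c_[x,y,z])*R.from_rotvec([0,-np.radians(pitch),0])
def go(tcp,Rt):
    o=manip.get_obs();R0=R.from_quat(o['ee_rot'])
    d=R0.inv().apply(np.asarray(tcp)-o['position'])/.05
    r=np.degrees((R0.inv()*Rt).as_rotvec())/8
    print('delta',d.round(2),'turn',r.round(2),'tcp->',np.round(tcp,3),'clock',round(o['clock'],2))
def mouth(x,y,z,headf,pitch):
    # headf: angle from yf towards xf (deg)
    Rt=rot(90-headf-np.degrees(a),pitch);go(f2w(x,y,z)-Rt.apply(MO),Rt)
def st():
    o=manip.get_obs();Ra=R.from_quat(o['ee_rot']);m=o['position']+Ra.apply(MO);x=Ra.apply([1,0,0])
    F=o['ft_force'];print('mouth_f',w2f(m).round(4),'headf',round(90-np.degrees(np.arctan2(x[1],x[0]))-5.04,2),'pitch',round(np.degrees(np.arcsin(-x[2])),2),'F_f',np.round([F@XF,F@YF,F[2]],2),'grip',o['grip_width'].__round__(3),round(float(o['grasp_force']),1),'t',round(o['clock'],2))
E
python3 -c "
from h import *
R1=rot(101.3,0);x=R1.apply([1,0,0]);print(x)
p=np.array([.386,.2485,0])+.025*x
go(p+[0,0,.12],R1)"
```

```text
[-0.19594614  0.98061466  0.        ]
delta [-5.83 -5.16  2.51] turn [ 0.   -0.    7.85] tcp-> [0.381 0.273 0.12 ] clock 1.4
```

```bash
python3 -m pendant '[[-0.7,-0.65,0,0,0,1,0],[-1.4,-1.3,0.3,0,0,2,0],[-2.1,-1.95,0.6,0,0,3,0],[-2.8,-2.6,1.0,0,0,4,0],[-3.6,-3.2,1.4,0,0,5,0],[-4.3,-3.9,1.8,0,0,6,0],[-5.1,-4.6,2.2,0,0,7,0],[-5.83,-5.16,2.5,0,0,7.85,0],[-5.83,-5.16,2.5,0,0,7.85,0],[-5.83,-5.16,2.5,0,0,7.85,0]]' 80
python3 - <<'E'
from h import *
im,d=manip.camera('wrist');cal=manip.get_calibration('wrist');save('w1.png',im)
q=manip.trace('stick_center','wrist')
for k in q[:2]:
    c=max(cv2.findContours(k['pixels'].astype(np.uint8),0,cv2.CHAIN_APPROX_NONE)[0],key=cv2.contourArea)[:,0]
    P=np.array([px2w(cal,u,v,z=.016)[:2] for u,v in c],np.float32);r=cv2.minAreaRect(P);print(k['p'],k['box'],r)
for t in('stick_center','stick_mouth','stick_tail'):
    for k in manip.tip_of(t,'wrist')[:1]: print(t,k['p'],px2w(cal,*k['pixel'],z=.014))
R1=rot(101.3,0);go(np.array([.381,.273,.017]),R1)
E
```

```text
clock: 2.65
position: [0.3808, 0.2737, 0.1206]
ee_rot: [0.634, 0.774, 0.0, -0.0]
ft_force: [-0.1, 0.8, -0.1]
grip_width: 0.501
grasp_force: 0.0
0.69 [290.1, 45.9, 335.7, 402.2] ((0.3800411522388458, 0.2656201422214508), (0.029168764129281044, 0.27141597867012024), 11.583096504211426)
stick_center 0.71 [0.38047577 0.25323548 0.014     ]
stick_mouth 0.79 [0.35596938 0.38683389 0.014     ]
stick_tail 0.65 [0.38035909 0.25462225 0.014     ]
delta [-0.02  0.    2.07] turn [ 0.   -0.    0.01] tcp-> [0.381 0.273 0.017] clock 2.9
```

View pics/w1.png

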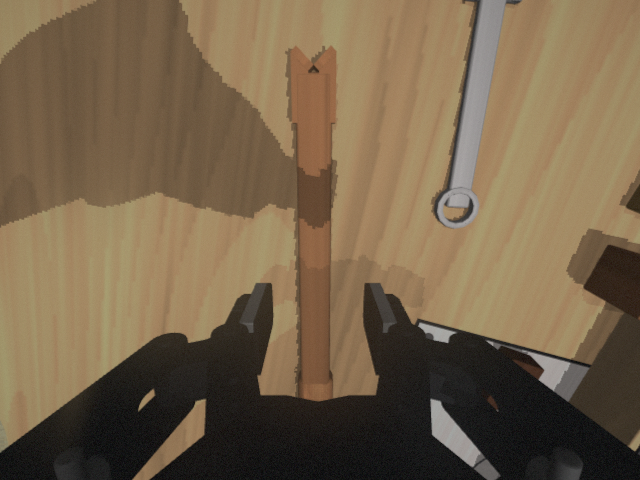

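The wrist view shows the stick centred between the jaws, with its mouth at (313,68). The wrench is clear on the right, with its ring at (458,207). I go down and grip.

```bash
python3 -m pendant '[[0,0.03,0.5,0,0,0,0],[0,0.03,1.0,0,0,0,0],[0,0.03,1.5,0,0,0,0],[0,0.03,1.9,0,0,0,0],[0,0.03,2.06,0,0,0,0],[0,0.03,2.06,0,0,0,-0.7],[0,0.03,2.06,0,0,0,-1],[0,0.03,2.06,0,0,0,-1],[0,0.03,2.06,0,0,0,-1],[0,0.03,2.06,0,0,0,-1]]' 80
python3 - <<'E'
from h import *
st()
go(f2w(-.2,.0,.17),rot(55,15))
mouth(-.026,.109,.075,30,15)
E
```

```text
clock: 4.15
position: [0.3827, 0.2736, 0.0178]
ee_rot: [0.634, 0.773, 0.0, -0.0]
ft_force: [-1.1, -0.6, 5.4]
grip_width: 0.254
grasp_force: 79.2
mouth_f [-0.298   0.3114  0.0089] headf -16.33 pitch -0.04 F_f [-1.08 -0.71  5.41] grip 0.254 79.2 t 4.15
delta [-4.23  0.13 -3.05] turn [ 0.76 -1.78  5.75] tcp-> [0.43  0.068 0.17 ] clock 4.15
delta [-4.62  2.51 -1.91] turn [ 0.76 -1.78  5.76] tcp-> [0.551 0.072 0.113] clock 4.15
```

```bash
python3 -m pendant '[[0,0,-0.8,0,0,0,-1],[0,0,-1.6,0,0,0,-1],[-0.6,0.2,-2.2,0.1,-0.2,0.8,-1],[-1.4,0.6,-2.4,0.2,-0.5,1.7,-1],[-2.2,1.0,-2.4,0.3,-0.8,2.6,-1],[-3.0,1.4,-2.4,0.45,-1.1,3.5,-1],[-3.7,1.8,-2.3,0.6,-1.4,4.5,-1],[-4.3,2.2,-2.1,0.7,-1.65,5.4,-1],[-4.62,2.51,-1.91,0.76,-1.78,5.76,-1],[-4.62,2.51,-1.91,0.76,-1.78,5.76,-1]]'
python3 - <<'E'
from h import *
st()
im,d=manip.camera('top');cal=manip.get_calibration('top');save('t2.png',im[180:350,170:430],3)
im,d=manip.camera('wrist');cal=manip.get_calibration('wrist');save('w2.png',im)
for t,z in (('offcut_center',.01),('stop_face',.02),('stick_mouth',.075),('guard_edge',.058)):
    for k in manip.tip_of(t,'wrist')[:1]: print(t,k['p'],w2f(px2w(cal,*k['pixel'],z=z)).round(4))
for k in manip.trace('offcut_center','wrist')[:1]:
    c=max(cv2.findContours(k['pixels'].astype(np.uint8),0,cv2.CHAIN_APPROX_NONE)[0],key=cv2.contourArea)[:,0]
    P=np.array([w2f(px2w(cal,u,v,z=.02))[:2] for u,v in c],np.float32);r=cv2.minAreaRect(P);print(cv2.boxPoints(r).round(3))
E
```

```text
clock: 5.4
position: [0.551, 0.0699, 0.1117]
ee_rot: [0.88, 0.456, -0.117, 0.061]
ft_force: [0.0, 0.2, -1.3]
grip_width: 0.253
grasp_force: 78.8
mouth_f [-0.0256  0.1068  0.0728] headf 30.16 pitch 15.2 F_f [ 0.02  0.23 -1.35] grip 0.253 78.8 t 5.4
stick_mouth 0.81 [-0.0238  0.1106  0.075 ]
guard_edge 0.9 [-0.0344  0.0031  0.058 ]
```

View pics/w2.png

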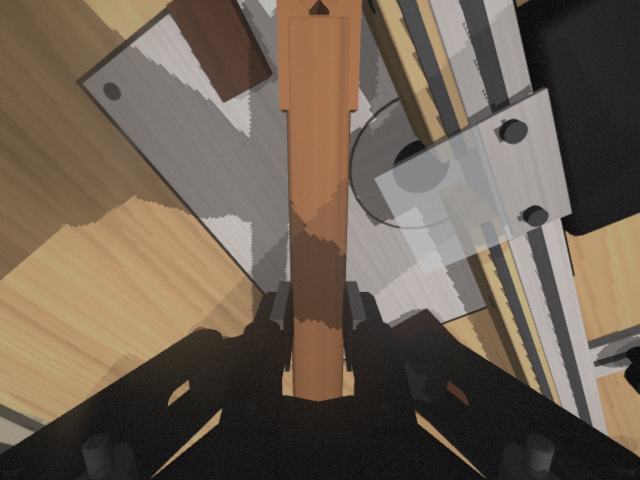

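The wrist view shows the offcut at upper left with its near corners at (271,72) and (223,102). The stick head lies between the offcut and the fence, and the guard is at about (470,180).

Run:
```python
from h import *
cal=manip.get_calibration('wrist')
for p in((271,72),(223,102),(172,10)): print(p,w2f(px2w(cal,*p,z=.02)).round(4))
for p in((375,178),(422,275)): print(p,w2f(px2w(cal,*p,z=.06)).round(4))
mouth(-.025,.109,.013,30,15)
```

```text
(271, 72) [-0.0589  0.1013  0.02  ]
(223, 102) [-0.0908  0.1022  0.02  ]
(172, 10) [-0.0857  0.1486  0.02  ]
(375, 178) [-0.0343  0.0358  0.06  ]
(422, 275) [-0.0358 -0.035   0.06  ]
delta [0.33 0.03 1.19] turn [0. 0. 0.] tcp-> [0.552 0.072 0.051] clock 5.75
```

```bash
python3 -m pendant '[[0.1,-0.02,0.2,0,0,0,-1],[0.16,-0.02,0.4,0,0,0,-1],[0.22,-0.02,0.6,0,0,0,-1],[0.28,-0.02,0.8,0,0,0,-1],[0.36,-0.02,1.0,0,0,0,-1],[0.4,-0.02,1.15,0,0,0,-1],[0.41,-0.02,1.2,0,0,0,-1],[0.41,-0.02,1.2,0,0,0,-1],[0.41,-0.02,1.2,0,0,0,-1],[0.41,-0.02,1.2,0,0,0,-1]]'
python3 - <<'E'
from h import *
st()
mouth(-.125,.114,.013,30,15)
E
```

```text
clock: 7.0
position: [0.5525, 0.0754, 0.0498]
ee_rot: [0.88, 0.457, -0.116, 0.061]
ft_force: [-0.3, -0.1, 0.1]
grip_width: 0.253
grasp_force: 78.9
mouth_f [-0.0247  0.1126  0.0113] headf 30.04 pitch 15.04 F_f [-0.32 -0.12  0.09] grip 0.253 78.9 t 7.0
delta [-0.96 -1.75  0.22] turn [ 0.  0. -0.] tcp-> [0.453 0.085 0.051] clock 7.0
```

```bash
python3 -m pendant '[[-0.05,-0.1,0.01,0,0,0,-1],[-0.15,-0.3,0.03,0,0,0,-1],[-0.26,-0.5,0.06,0,0,0,-1],[-0.38,-0.7,0.09,0,0,0,-1],[-0.5,-0.92,0.12,0,0,0,-1],[-0.62,-1.13,0.14,0,0,0,-1],[-0.74,-1.34,0.17,0,0,0,-1],[-0.84,-1.53,0.19,0,0,0,-1],[-0.92,-1.68,0.21,0,0,0,-1],[-0.96,-1.75,0.22,0,0,0,-1]]'
python3 - <<'E'
from h import *
st()
im,d=manip.camera('top');cal=manip.get_calibration('top');save('t3.png',im[180:350,170:430],3)
for k in manip.trace('offcut_center','top')[:2]:
    c=max(cv2.findContours(k['pixels'].astype(np.uint8),0,cv2.CHAIN_APPROX_NONE)[0],key=cv2.contourArea)[:,0]
    P=np.array([w2f(px2w(cal,u,v,z=.02))[:2] for u,v in c],np.float32);print(k['p'],cv2.boxPoints(cv2.minAreaRect(P)).round(3))
for k in manip.tip_of('stick_mouth','top')[:1]:print(w2f(px2w(cal,*k['pixel'],z=.015)))
E
```

```text
clock: 8.25
position: [0.452, 0.0855, 0.0514]
ee_rot: [0.88, 0.457, -0.116, 0.06]
ft_force: [0.4, 0.1, -0.3]
grip_width: 0.254
grasp_force: 78.8
mouth_f [-0.1258  0.1139  0.0128] headf 30.02 pitch 15.05 F_f [ 0.39  0.1  -0.28] grip 0.254 78.8 t 8.25
```

View pics/t3.png

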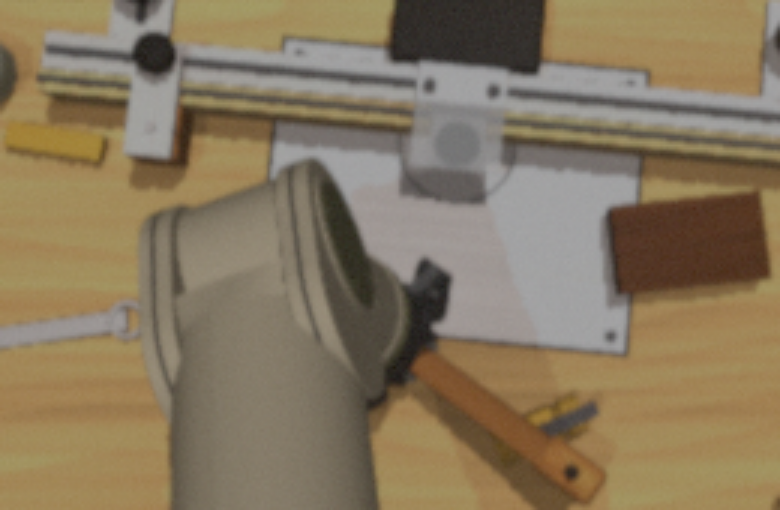

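Run:
```python
from h import *
mouth(-.126,.115,.08,30,15)
mouth(-.16,-.175,.08,45,15)
mouth(-.16,-.175,.020,45,15)
```

```text
delta [-0.34 -0.02 -1.3 ] turn [ 0.    0.01 -0.  ] tcp-> [0.452 0.087 0.118] clock 8.4
delta [-5.44  1.73  0.08] turn [0.49 0.01 1.81] tcp-> [ 0.372 -0.18   0.118] clock 8.4
delta [-5.13  1.73  1.23] turn [0.49 0.01 1.81] tcp-> [ 0.372 -0.18   0.058] clock 8.4
```

```bash
python3 -m pendant '[[-0.17,-0.01,-0.6,0,0,0,-1],[-0.34,-0.02,-1.3,0,0,0,-1],[-1.0,0.2,-1.13,0.06,0,0.2,-1],[-1.8,0.48,-0.9,0.13,0,0.5,-1],[-2.6,0.77,-0.68,0.2,0,0.8,-1],[-3.4,1.05,-0.46,0.3,0,1.1,-1],[-4.2,1.3,-0.25,0.37,0,1.4,-1],[-5.0,1.57,-0.04,0.45,0,1.65,-1],[-5.44,1.73,0.08,0.49,0,1.81,-1],[-5.44,1.73,0.08,0.49,0,1.81,-1]]'
python3 - <<'E'
from h import *
st()
im,d=manip.camera('top');cal=manip.get_calibration('top')
for t,z in(('offcut_center',.02),('block_center',.036)):
  for k in manip.trace(t,'top')[:2]:
    c=max(cv2.findContours(k['pixels'].astype(np.uint8),0,cv2.CHAIN_APPROX_NONE)[0],key=cv2.contourArea)[:,0]
    P=np.array([w2f(px2w(cal,u,v,z=z))[:2] for u,v in c],np.float32);print(t,k['p'],cv2.boxPoints(cv2.minAreaRect(P)).round(3).tolist())
im,d=manip.camera('wrist');save('w4.png',im)
mouth(-.160,-.175,.020,45,15)
mouth(-.09,-.175,.020,45,15)
E
```

```text
clock: 9.65
position: [0.3715, -0.1814, 0.1183]
ee_rot: [0.932, 0.337, -0.123, 0.045]
ft_force: [0.8, 1.0, -1.5]
grip_width: 0.254
grasp_force: 78.8
mouth_f [-0.1598 -0.1766  0.0797] headf 45.21 pitch 15.06 F_f [ 0.67  1.02 -1.55] grip 0.254 78.8 t 9.65
offcut_center 0.69 [[-0.17299999296665192, 0.1289999932050705], [-0.15000000596046448, 0.1080000028014183], [-0.11599999666213989, 0.1459999978542328], [-0.13899999856948853, 0.16699999570846558]]
block_center 0.64 [[-0.11800000071525574, -0.13300000131130219], [-0.09300000220537186, -0.25699999928474426], [-0.023000000044703484, -0.24199999868869781], [-0.04800000041723251, -0.11900000274181366]]
block_center 0.58 [[0.17299999296665192, -0.10599999874830246], [0.1850000023841858, -0.23100000619888306], [0.2680000066757202, -0.22300000488758087], [0.25600001215934753, -0.09799999743700027]]
delta [0.29 0.01 1.16] turn [0.   0.01 0.01] tcp-> [ 0.372 -0.18   0.058] clock 9.85
delta [1.24 1.   0.9 ] turn [0.   0.01 0.01] tcp-> [ 0.441 -0.186  0.058] clock 9.85
```

View pics/w4.png

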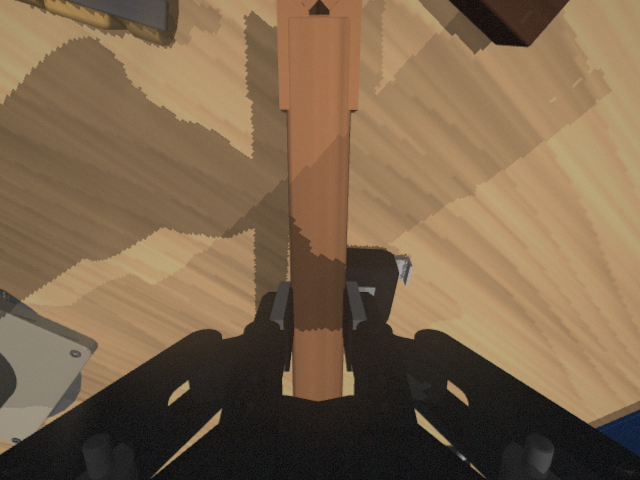

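The wrist view shows the block corner at upper right (525,45), the valve at upper left (90,10), and the tape beside the right finger at (375,280) but lower than it. In fence coordinates the offcut now lies at x from -0.173 to -0.116 m, well out of the lane. Next I lower the stick and press the block's side.

Run:
```python
from h import *
mouth(-.150,-.165,.020,45,15)
mouth(-.105,-.165,.020,45,15)
```

```text
delta [0.56 0.01 1.08] turn [0.   0.01 0.01] tcp-> [ 0.382 -0.171  0.058] clock 9.85
delta [1.17 0.65 0.92] turn [0.   0.01 0.01] tcp-> [ 0.427 -0.175  0.058] clock 9.85
```

```bash
python3 -m pendant '[[0.2,0,0.4,0,0,0,-1],[0.35,0,0.75,0,0,0,-1],[0.5,0,1.0,0,0,0,-1],[0.56,0.01,1.08,0,0,0,-1],[0.65,0.1,1.06,0,0,0,-1],[0.78,0.23,1.02,0,0,0,-1],[0.91,0.37,0.99,0,0,0,-1],[1.04,0.51,0.95,0,0,0,-1],[1.17,0.65,0.92,0,0,0,-1],[1.17,0.65,0.92,0,0,0,-1]]'
python3 - <<'E'
from h import *
st()
mouth(-.09,-.165,.020,45,15)
mouth(-.084,-.165,.020,45,15)
E
```

```text
clock: 11.1
position: [0.4276, -0.1768, 0.0586]
ee_rot: [0.932, 0.338, -0.123, 0.045]
ft_force: [0.3, -0.0, -1.0]
grip_width: 0.257
grasp_force: 78.8
mouth_f [-0.1045 -0.1668  0.02  ] headf 45.04 pitch 15.06 F_f [ 0.28 -0.02 -1.04] grip 0.257 78.8 t 11.1
delta [ 0.22  0.18 -0.06] turn [ 0.    0.01 -0.  ] tcp-> [ 0.442 -0.176  0.058] clock 11.1
delta [ 0.31  0.27 -0.08] turn [ 0.    0.01 -0.  ] tcp-> [ 0.448 -0.177  0.058] clock 11.1
```

```bash
python3 -m pendant '[[0.03,0.02,-0.01,0,0,0,-1],[0.06,0.05,-0.02,0,0,0,-1],[0.09,0.08,-0.03,0,0,0,-1],[0.13,0.11,-0.03,0,0,0,-1],[0.17,0.14,-0.04,0,0,0,-1],[0.2,0.17,-0.05,0,0,0,-1],[0.23,0.2,-0.06,0,0,0,-1],[0.25,0.22,-0.06,0,0,0,-1],[0.26,0.23,-0.06,0,0,0,-1],[0.26,0.23,-0.06,0,0,0,-1]]'
cat > blk.py <<'E'
from h import *
st()
im,d=manip.camera('top');cal=manip.get_calibration('top')
for k in manip.trace('block_center','top')[:2]:
    c=max(cv2.findContours(k['pixels'].astype(np.uint8),0,cv2.CHAIN_APPROX_NONE)[0],key=cv2.contourArea)[:,0]
    P=np.array([w2f(px2w(cal,u,v,z=.036))[:2] for u,v in c],np.float32);r=cv2.minAreaRect(P)
    if r[0][0]<.05: print('block',k['p'],cv2.boxPoints(r).round(3).tolist(),r[2])
E
python3 blk.py
```

```text
clock: 12.35
position: [0.44, -0.1777, 0.0573]
ee_rot: [0.931, 0.338, -0.128, 0.043]
ft_force: [-16.5, -2.4, 5.1]
grip_width: 0.254
grasp_force: 79.4
mouth_f [-0.0923 -0.1668  0.018 ] headf 45.03 pitch 15.47 F_f [-16.24  -3.87   5.1 ] grip 0.254 79.4 t 12.35
block 0.62 [[-0.07800000160932541, -0.19499999284744263], [-0.004000000189989805, -0.20000000298023224], [0.0010000000474974513, -0.13600000739097595], [-0.07400000095367432, -0.13099999725818634]] 86.06861114501953
```

Run:
```python
from h import *
mouth(-.13,-.165,.025,45,15)
mouth(-.13,-.20,.08,45,15)
mouth(-.10,-.29,.08,45,15)
```

```text
delta [-0.53 -0.56  0.02] turn [-0.04  0.06 -0.  ] tcp-> [ 0.402 -0.173  0.063] clock 12.45
delta [-1.3  -0.07 -0.91] turn [-0.04  0.06 -0.  ] tcp-> [ 0.399 -0.208  0.118] clock 12.45
delta [-2.11  1.63 -0.69] turn [-0.04  0.06 -0.  ] tcp-> [ 0.421 -0.3    0.118] clock 12.45
```

```bash
python3 -m pendant '[[-0.25,-0.27,0,0,0,0,-1],[-0.55,-0.58,0.02,0,0,0,-1],[-0.9,-0.4,-0.4,0,0,0,-1],[-1.3,-0.07,-0.91,0,0,0,-1],[-1.5,0.4,-0.85,0,0,0,-1],[-1.7,0.8,-0.8,0,0,0,-1],[-1.9,1.2,-0.75,0,0,0,-1],[-2.05,1.55,-0.69,0,0,0,-1],[-2.11,1.63,-0.69,0,0,0,-1],[-2.11,1.63,-0.69,0,0,0,-1]]'
python3 blk.py
python3 - <<'E'
from h import *
im,d=manip.camera('top');a1=im[180:300,290:480]
im,d=manip.camera('scene');a2=im[220:360,180:402]
save('b5.png',np.vstack([cv2.resize(a1,(475,300)),cv2.resize(a2,(475,300))]))
E
```

```text
clock: 13.7
position: [0.4253, -0.2988, 0.1189]
ee_rot: [0.932, 0.338, -0.123, 0.045]
ft_force: [-0.1, 0.1, -0.3]
grip_width: 0.256
grasp_force: 79.0
mouth_f [-0.096  -0.2886  0.0803] headf 45.06 pitch 15.06 F_f [-0.11  0.12 -0.26] grip 0.256 79.0 t 13.7
block 0.62 [[-0.07900000363588333, -0.2540000081062317], [-0.00800000037997961, -0.257999986410141], [-0.0020000000949949026, -0.13600000739097595], [-0.07199999690055847, -0.13199999928474426]] 87.00022888183594
```

View pics/b5.png

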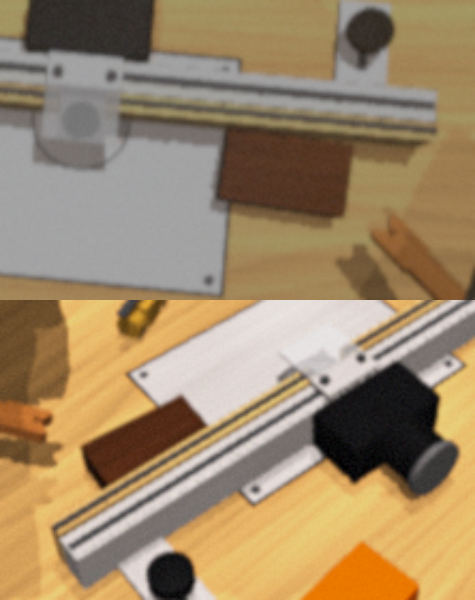

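The picture shows the block at the fence with its trailing front corner free, and the stick mouth behind it. I check flatness by fitting the edges.

```bash
cat > edge.py <<'E'
from h import *
def edges(lo,hi,n=3):
    im,d=manip.camera('top');cal=manip.get_calibration('top')
    hsv=cv2.cvtColor(im,cv2.COLOR_RGB2HSV);print('col',hsv[258,398])
    v,u=np.mgrid[0:480,0:640]
    Rm=R.from_quat(cal['orientation']).as_matrix()
    ray=np.stack([(u-cal['cx'])/cal['fx'],-(v-cal['cy'])/cal['fy'],-np.ones_like(u,float)],-1)
    W=np.array(cal['xyz'])+(ray@Rm.T)*d[...,None]
    F=(W-O)@np.c_[XF,YF]
    m=(W[...,2]>.028)&(W[...,2]<.043)&(F[...,0]<-.001)&(F[...,0]>-.09)&(F[...,1]>lo)&(F[...,1]<hi)
    return im,W,F,m
if __name__=='__main__':
    import sys
    im,W,F,m=edges(float(sys.argv[1]),float(sys.argv[2]))
    c=max(cv2.findContours(m.astype(np.uint8),0,cv2.CHAIN_APPROX_NONE)[0],key=cv2.contourArea)[:,0]
    P=F[c[:,1],c[:,0]]
    print('n',m.sum(),'x',P[:,0].min(),P[:,0].max(),'y',P[:,1].min(),P[:,1].max())
    ys=P[:,1]; ok=(P[:,0]<-.055)&(ys>ys.min()+.01)&(ys<ys.max()-.01)
    k=np.polyfit(ys[ok],P[ok,0],1);print('front edge skew deg',np.degrees(np.arctan(k[0])),'x at mid',np.polyval(k,ys.mean()))
    # fence edge by height >.05
    g=[]
    for cc in list(range(240,300,2))+list(range(350,460,2)):
        kk=np.where((W[190:270,cc,2]>.045))[0]
        if len(kk): g.append(F[190+kk.max(),cc])
    g=np.array(g);k=np.polyfit(g[:,1],g[:,0],1);print('fence edge skew',np.degrees(np.arctan(k[0])),'x0',k[1])
    g=g[g[:,1]<-.03];k=np.polyfit(g[:,1],g[:,0],1);print('fence infeed skew',np.degrees(np.arctan(k[0])),'x at -.2',np.polyval(k,-.2))
E
python3 edge.py -.32 -.08
```

```text
col [ 13 148  79]
n 1557 x -0.0784333541838634 -0.0010006251642559177 y -0.25856119195543176 -0.13539129005091982
front edge skew deg 3.5222183312767483 x at mid -0.0741240753128088
fence edge skew -2.110823402885458 x0 -0.03497955779235388
fence infeed skew 6.910568463860646 x at -.2 -0.00877745840338911
```

```bash
sed -i 's/MO=np.array(\[.115/MO=np.array([.119/' h.py
python3 - <<'E'
from h import *
mouth(-.102,-.279,.020,45,15)
mouth(-.081,-.257,.020,45,15)
mouth(-.073,-.250,.020,45,15)
E
```

```text
delta [ 0.27 -0.21  1.16] turn [-0.    0.01  0.  ] tcp-> [ 0.417 -0.291  0.059] clock 13.95
delta [ 0.86 -0.23  1.  ] turn [-0.    0.01  0.  ] tcp-> [ 0.44  -0.271  0.059] clock 13.95
delta [ 1.06 -0.21  0.94] turn [-0.    0.01  0.  ] tcp-> [ 0.449 -0.265  0.059] clock 13.95
```

```bash
python3 -m pendant '[[0.07,-0.05,0.3,0,0,0,-1],[0.14,-0.1,0.6,0,0,0,-1],[0.2,-0.15,0.9,0,0,0,-1],[0.27,-0.21,1.16,0,0,0,-1],[0.42,-0.22,1.12,0,0,0,-1],[0.57,-0.22,1.08,0,0,0,-1],[0.72,-0.23,1.04,0,0,0,-1],[0.86,-0.23,1.0,0,0,0,-1],[0.96,-0.22,0.97,0,0,0,-1],[0.96,-0.22,0.97,0,0,0,-1]]'
python3 -c "
from h import *
st()
im,d=manip.camera('wrist');save('w6.png',im[0:200,200:500],2.5)
mouth(-.07,-.24,.020,45,15)"; python3 edge.py -.32 -.08 | head -3
```

```text
clock: 15.2
position: [0.4446, -0.2686, 0.0596]
ee_rot: [0.932, 0.339, -0.123, 0.045]
ft_force: [-1.1, 0.5, -1.1]
grip_width: 0.255
grasp_force: 79.0
mouth_f [-0.0768 -0.254   0.02  ] headf 45.0 pitch 15.05 F_f [-1.16  0.41 -1.07] grip 0.255 79.0 t 15.2
delta [ 0.29 -0.1  -0.08] turn [-0.    0.01 -0.  ] tcp-> [ 0.453 -0.255  0.059] clock 15.25
col [ 11 147  78]
n 1641 x -0.08985275672555276 -0.0010258175886515754 y -0.28596929936825105 -0.1330235405152453
front edge skew deg 3.5149250855866745 x at mid -0.07321241525735389
```

View pics/w6.png

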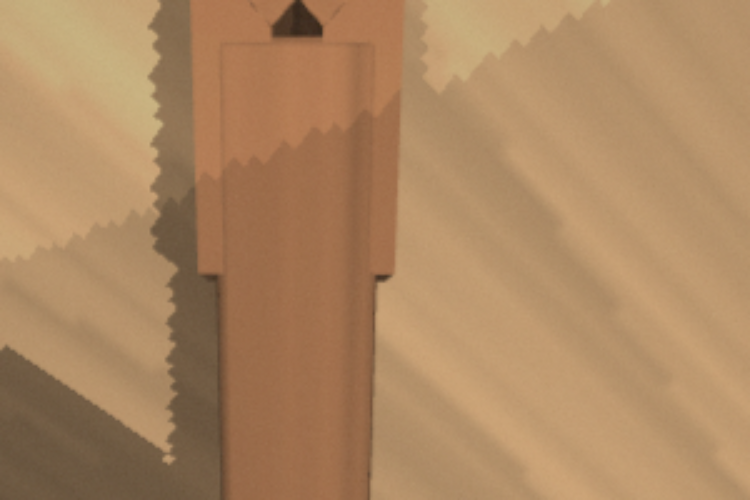

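The view shows the stick's head with the V mouth at the top (297,20) and no block yet in the crop. The contact force is about 1 N. Next I push gently into the corner and square the block.

```bash
python3 -m pendant '[[0.02,0,0,0,0,0,-1],[0.04,0.01,-0.01,0,0,0,-1],[0.06,0.02,-0.02,0,0,0,-1],[0.08,0.02,-0.02,0,0,0,-1],[0.1,0.02,-0.03,0,0,0,-1],[0.12,0.02,-0.03,0,0,0,-1],[0.14,0.01,-0.04,0,0,0,-1],[0.16,0,-0.04,0,0,0,-1],[0.18,-0.01,-0.05,0,0,0,-1],[0.18,-0.01,-0.05,0,0,0,-1]]'
python3 -c "
from h import *
st()"; python3 edge.py -.25 -.06 | head -3
```

```text
clock: 16.55
position: [0.4479, -0.2643, 0.0595]
ee_rot: [0.932, 0.337, -0.126, 0.044]
ft_force: [-10.8, -6.7, 1.2]
grip_width: 0.255
grasp_force: 78.9
mouth_f [-0.0738 -0.2498  0.0193] headf 45.15 pitch 15.34 F_f [-10.21  -7.66   1.22] grip 0.255 78.9 t 16.55
col [ 10 154  81]
n 1537 x -0.07135670679277537 -0.001039269366453004 y -0.24985705779708656 -0.12161813853097657
front edge skew deg 0.19873894843754614 x at mid -0.07047459394792059
```

The block is flat now, with 0.2° of skew. I start feeding.

Run:
```python
from h import *
mouth(-.0735,-.170,.020,45,15)
```

```text
delta [ 1.09 -1.12 -0.3 ] turn [-0.02  0.04 -0.02] tcp-> [ 0.455 -0.185  0.059] clock 16.6
```

```bash
python3 -m pendant '[[0.06,-0.07,-0.02,0,0,0,-1],[0.15,-0.17,-0.04,0,0,0,-1],[0.26,-0.29,-0.07,0,0,0,-1],[0.38,-0.42,-0.1,0,0,0,-1],[0.5,-0.55,-0.14,0,0,0,-1],[0.62,-0.69,-0.17,0,0,0,-1],[0.74,-0.82,-0.2,0,0,0,-1],[0.86,-0.95,-0.24,0,0,0,-1],[0.96,-1.06,-0.27,0,0,0,-1],[1.01,-1.12,-0.28,0,0,0,-1]]'
python3 -c "
from h import *
st()
mouth(-.0735,-.08,.020,45,15)"; python3 edge.py -.25 .03 | head -3
```

```text
clock: 17.85
position: [0.4548, -0.1857, 0.0598]
ee_rot: [0.932, 0.339, -0.124, 0.045]
ft_force: [-4.5, -3.3, -0.2]
grip_width: 0.254
grasp_force: 78.8
mouth_f [-0.0739 -0.1706  0.0201] headf 45.02 pitch 15.11 F_f [-4.21 -3.68 -0.23] grip 0.254 78.8 t 17.85
delta [ 1.24 -1.28 -0.33] turn [-0.01  0.01 -0.  ] tcp-> [ 0.463 -0.096  0.059] clock 17.85
col [ 17 134 152]
n 1581 x -0.0713862351941614 -0.0010281737932743493 y -0.17121296301497435 -0.05017252213086862
front edge skew deg 0.29249104475632354 x at mid -0.0703736491028779
```

```bash
python3 -m pendant '[[0.06,-0.07,-0.02,0,0,0,-1],[0.17,-0.18,-0.05,0,0,0,-1],[0.3,-0.32,-0.08,0,0,0,-1],[0.44,-0.47,-0.12,0,0,0,-1],[0.59,-0.62,-0.16,0,0,0,-1],[0.74,-0.78,-0.2,0,0,0,-1],[0.89,-0.94,-0.24,0,0,0,-1],[1.04,-1.09,-0.28,0,0,0,-1],[1.16,-1.22,-0.31,0,0,0,-1],[1.22,-1.28,-0.33,0,0,0,-1]]'
python3 -c "
from h import *
st()
mouth(-.0737,.0,.020,45,15)"; python3 edge.py -.2 .11 | head -3
```

```text
clock: 19.15
position: [0.4628, -0.0955, 0.0601]
ee_rot: [0.932, 0.339, -0.123, 0.045]
ft_force: [-3.0, -3.1, -0.9]
grip_width: 0.256
grasp_force: 78.8
mouth_f [-0.0739 -0.08    0.0205] headf 44.99 pitch 15.05 F_f [-2.75 -3.35 -0.87] grip 0.256 78.8 t 19.15
delta [ 1.1  -1.13 -0.28] turn [-0.    0.01  0.  ] tcp-> [ 0.47  -0.016  0.059] clock 19.15
col [ 18  57 125]
n 899 x -0.07130164981027066 -0.0011439438708140438 y -0.06353493191422814 0.04050496646356589
front edge skew deg -0.007829549322250617 x at mid -0.07047021301639429
```

```bash
python3 -m pendant '[[0.05,-0.06,-0.01,0,0,0,-1],[0.15,-0.16,-0.04,0,0,0,-1],[0.26,-0.28,-0.07,0,0,0,-1],[0.39,-0.41,-0.1,0,0,0,-1],[0.53,-0.55,-0.13,0,0,0,-1],[0.67,-0.69,-0.17,0,0,0,-1],[0.81,-0.84,-0.2,0,0,0,-1],[0.94,-0.97,-0.24,0,0,0,-1],[1.04,-1.08,-0.27,0,0,0,-1],[1.1,-1.14,-0.28,0,0,0,-1]]'
python3 -c "
from h import *
st()
mouth(-.0737,.065,.020,45,15)
manip.camera('top');cal=manip.get_calibration('top')
for k in manip.tip_of('stop_face','top')[:2]: print(k['p'],w2f(px2w(cal,*k['pixel'],z=.02)))
"; python3 edge.py -.1 .20 | head -3
```

```text
clock: 20.45
position: [0.4696, -0.0155, 0.0593]
ee_rot: [0.932, 0.339, -0.123, 0.045]
ft_force: [-3.4, -2.6, 0.3]
grip_width: 0.258
grasp_force: 78.9
mouth_f [-0.0741  0.0003  0.0197] headf 45.0 pitch 15.06 F_f [-3.11 -2.89  0.35] grip 0.258 78.9 t 20.45
delta [ 0.89 -0.91 -0.24] turn [-0.    0.01  0.  ] tcp-> [0.476 0.049 0.059] clock 20.45
0.6 [-0.02701805  0.21662644  0.02      ]
0.6 [-0.03049832  0.31798846  0.02      ]
col [ 17 119 161]
n 712 x -0.07140025095463744 -0.00104106332359708 y 0.06342588026878257 0.13238703969282406
front edge skew deg 7.166738994194905 x at mid -0.0693137607237458
```

```bash
python3 -m pendant '[[0.05,-0.05,-0.01,0,0,0,-1],[0.13,-0.14,-0.03,0,0,0,-1],[0.24,-0.25,-0.06,0,0,0,-1],[0.36,-0.37,-0.1,0,0,0,-1],[0.48,-0.49,-0.13,0,0,0,-1],[0.6,-0.62,-0.16,0,0,0,-1],[0.72,-0.74,-0.19,0,0,0,-1],[0.83,-0.85,-0.22,0,0,0,-1],[0.91,-0.94,-0.25,0,0,0,-1],[0.95,-0.98,-0.26,0,0,0,-1]]'
python3 -c "
from h import *
st()
mouth(-.0737,.092,.020,45,15)
im,d=manip.camera('top');a1=im[190:280,190:350]
im,d=manip.camera('scene');a2=im[170:260,300:460]
save('b7.png',np.vstack([cv2.resize(a1,(533,300)),cv2.resize(a2,(533,300))]))"
```

```text
clock: 21.85
position: [0.4758, 0.0538, 0.0595]
ee_rot: [0.932, 0.339, -0.123, 0.045]
ft_force: [-3.8, -3.8, -0.6]
grip_width: 0.254
grasp_force: 78.9
mouth_f [-0.074   0.0699  0.0198] headf 44.98 pitch 15.07 F_f [-3.41 -4.12 -0.58] grip 0.254 78.9 t 21.85
delta [ 0.31 -0.31 -0.08] turn [-0.    0.01  0.  ] tcp-> [0.478 0.076 0.059] clock 21.85
```

View pics/b7.png

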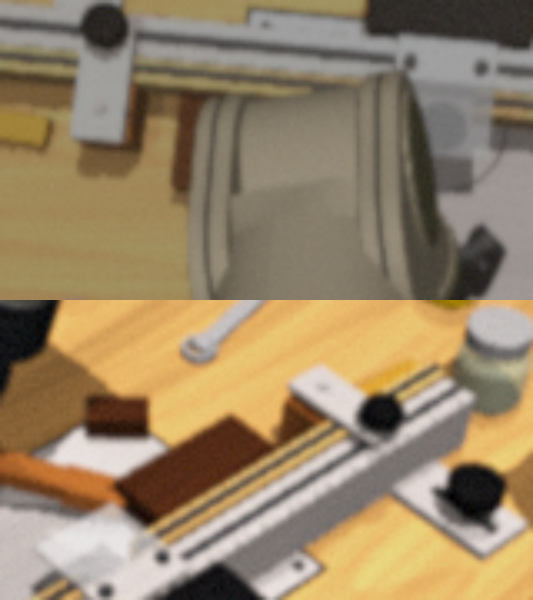

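The upper half shows the block's leading end about 25–29 mm short of the stop. The lower half shows the block flat on the fence, with the offcut well clear at left. I creep the rest of the way.

```bash
python3 -m pendant '[[0.02,-0.02,-0.01,0,0,0,-1],[0.05,-0.05,-0.01,0,0,0,-1],[0.09,-0.09,-0.02,0,0,0,-1],[0.13,-0.13,-0.03,0,0,0,-1],[0.17,-0.17,-0.04,0,0,0,-1],[0.2,-0.2,-0.05,0,0,0,-1],[0.23,-0.24,-0.06,0,0,0,-1],[0.26,-0.27,-0.07,0,0,0,-1],[0.275,-0.28,-0.07,0,0,0,-1],[0.275,-0.28,-0.07,0,0,0,-1]]'
python3 -c "
from h import *
st()
im,d=manip.camera('top');save('t8.png',im[200:270,200:290],6)"
```

```text
clock: 23.2
position: [0.4774, 0.0725, 0.0593]
ee_rot: [0.932, 0.338, -0.124, 0.045]
ft_force: [-4.4, -3.3, 0.4]
grip_width: 0.254
grasp_force: 78.9
mouth_f [-0.074   0.0886  0.0196] headf 45.05 pitch 15.12 F_f [-4.06 -3.63  0.41] grip 0.254 78.9 t 23.2
```

```bash
python3 -m pendant '[[0.005,-0.005,0,0,0,0,-1],[0.01,-0.01,0,0,0,0,-1],[0.015,-0.015,0,0,0,0,-1],[0.02,-0.02,0,0,0,0,-1],[0.025,-0.025,-0.01,0,0,0,-1],[0.03,-0.03,-0.01,0,0,0,-1],[0.035,-0.035,-0.01,0,0,0,-1],[0.04,-0.04,-0.01,0,0,0,-1],[0.04,-0.04,-0.01,0,0,0,-1],[0.04,-0.04,-0.01,0,0,0,-1]]'
python3 -c "
from h import *
st()"
```

```text
clock: 24.5
position: [0.4776, 0.0752, 0.0592]
ee_rot: [0.932, 0.338, -0.124, 0.045]
ft_force: [-5.4, -4.2, 0.7]
grip_width: 0.254
grasp_force: 78.9
mouth_f [-0.0741  0.0912  0.0195] headf 45.07 pitch 15.13 F_f [-4.97 -4.7   0.73] grip 0.254 78.9 t 24.5
```

```bash
python3 -m pendant '[[0.005,-0.005,0,0,0,0,-1],[0.01,-0.01,0,0,0,0,-1],[0.015,-0.015,0,0,0,0,-1],[0.02,-0.02,0,0,0,0,-1],[0.025,-0.025,-0.01,0,0,0,-1],[0.03,-0.03,-0.01,0,0,0,-1],[0.035,-0.035,-0.01,0,0,0,-1],[0.04,-0.04,-0.01,0,0,0,-1],[0.04,-0.04,-0.01,0,0,0,-1],[0.04,-0.04,-0.01,0,0,0,-1]]'
python3 -c "
from h import *
st()
im,d=manip.camera('top');cal=manip.get_calibration('top');g=im[215:245:2,225:250].astype(int).sum(2);print(g)
"
```

```text
clock: 25.75
position: [0.4779, 0.078, 0.0592]
ee_rot: [0.932, 0.338, -0.124, 0.045]
ft_force: [-5.7, -3.7, 0.1]
grip_width: 0.255
grasp_force: 79.0
mouth_f [-0.074   0.094   0.0194] headf 45.07 pitch 15.14 F_f [-5.4  -4.23  0.1 ] grip 0.255 79.0 t 25.75
[[476 480 450 362 266 224 197 215 222 241 247 260 283 309 312 311 320 322
  330 327 344 351 358 370 388]
 [480 475 448 334 258 187 140 128 142 155 134 144 140 150 156 138 150 172
  191 235 224 233 224 220 230]
 [477 470 434 325 236 162 129 124 121 158 188 225 238 238 209 229 260 275
  296 294 252 226 213 223 245]
 [473 456 405 285 214 167 124 111 145 225 291 302 286 246 252 301 317 318
  328 286 229 229 254 297 302]
 [476 447 354 236 187 149 127 134 206 302 323 331 294 237 297 326 351 341
  325 262 230 255 309 330 334]
 [477 446 333 227 182 121 126 186 294 332 343 331 268 258 327 356 353 360
  325 243 235 294 343 354 344]
 [471 439 321 238 166 127 134 214 325 356 361 335 270 300 359 367 366 363
  322 249 253 332 359 369 369]
 [459 406 285 238 188 138 168 262 339 372 365 339 267 297 356 371 380 362
  300 232 278 347 370 369 382]
 [437 358 261 216 166 145 179 291 355 369 358 317 264 332 363 374 372 359
  303 247 295 357 382 382 389]
 [231 206 183 153 149 131 210 325 373 376 360 308 263 333 368 376 372 346
  282 238 281 363 384 384 391]
 [214 203 192 203 190 170 230 341 377 374 351 289 268 337 371 376 364 354
  269 215 277 367 392 389 389]
 [256 254 256 250 262 245 265 340 375 373 347 265 257 340 364 373 366 339
  248 213 272 366 396 401 399]
 [253 254 265 268 263 262 277 354 376 383 351 258 275 349 362 371 372 346
  257 203 257 353 396 401 408]
 [273 276 275 296 330 355 336 362 383 373 352 269 287 350 374 376 372 329
  245 207 248 347 390 407 401]
 [338 343 338 377 374 360 331 363 376 373 342 272 298 348 370 374 373 329
  252 213 243 326 386 405 407]]
```

```bash
python3 -m pendant '[[0.004,-0.006,0,0,0,0,-1],[0.008,-0.012,0,0,0,0,-1],[0.013,-0.018,0,0,0,0,-1],[0.018,-0.024,0,0,0,0,-1],[0.023,-0.029,-0.01,0,0,0,-1],[0.028,-0.034,-0.01,0,0,0,-1],[0.032,-0.038,-0.01,0,0,0,-1],[0.036,-0.042,-0.01,0,0,0,-1],[0.036,-0.042,-0.01,0,0,0,-1],[0.036,-0.042,-0.01,0,0,0,-1]]'
python3 -c "
from h import *
st()"
```

```text
clock: 27.05
position: [0.4781, 0.0809, 0.0593]
ee_rot: [0.932, 0.338, -0.124, 0.045]
ft_force: [-4.3, -3.0, 0.7]
grip_width: 0.254
grasp_force: 78.9
mouth_f [-0.0741  0.097   0.0195] headf 45.07 pitch 15.12 F_f [-4.05 -3.37  0.73] grip 0.254 78.9 t 27.05
```

```bash
python3 -m pendant '[[0.004,-0.006,0,0,0,0,-1],[0.008,-0.012,0,0,0,0,-1],[0.013,-0.018,0,0,0,0,-1],[0.018,-0.024,0,0,0,0,-1],[0.023,-0.029,-0.01,0,0,0,-1],[0.028,-0.034,-0.01,0,0,0,-1],[0.032,-0.038,-0.01,0,0,0,-1],[0.036,-0.042,-0.01,0,0,0,-1],[0.036,-0.042,-0.01,0,0,0,-1],[0.036,-0.042,-0.01,0,0,0,-1]]'
python3 -c "
from h import *
st()
im,d=manip.camera('scene');save('s9.png',im[180:240,360:450],7)"
```

```text
clock: 28.3
position: [0.478, 0.0831, 0.0593]
ee_rot: [0.932, 0.338, -0.124, 0.045]
ft_force: [-6.1, -5.8, 1.6]
grip_width: 0.25
grasp_force: 79.0
mouth_f [-0.0743  0.099   0.0195] headf 45.11 pitch 15.16 F_f [-5.61 -6.29  1.64] grip 0.25 79.0 t 28.3
```

View pics/s9.png

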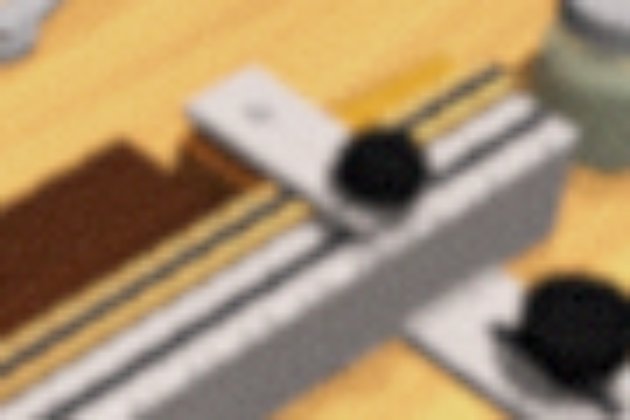

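The view shows the block's end at (185,185) right at, or almost touching, the wooden stop at (190,160). The feed force is starting to rise. I nudge once more.

```bash
python3 -m pendant '[[0.004,-0.006,0,0,0,0,-1],[0.008,-0.012,0,0,0,0,-1],[0.013,-0.018,0,0,0,0,-1],[0.018,-0.022,0,0,0,0,-1],[0.021,-0.025,0,0,0,0,-1],[0.021,-0.025,0,0,0,0,-1],[0.021,-0.025,0,0,0,0,-1],[0.021,-0.025,0,0,0,0,-1],[0.021,-0.025,0,0,0,0,-1],[0.021,-0.025,0,0,0,0,-1]]'
python3 -c "
from h import *
st()"
```

```text
clock: 29.6
position: [0.4777, 0.0836, 0.059]
ee_rot: [0.932, 0.337, -0.125, 0.045]
ft_force: [-7.4, -9.1, 2.5]
grip_width: 0.256
grasp_force: 79.1
mouth_f [-0.0746  0.0994  0.019 ] headf 45.18 pitch 15.25 F_f [-6.6  -9.74  2.46] grip 0.256 79.1 t 29.6
```

The block is against the stop: it has stalled and the feed force is 9.7 N, below the 25 N slip limit. I withdraw along the stick and carry it back to its starting spot.

```bash
python3 -m pendant '[[-0.1,0,0.02,0,0,0,-1],[-0.3,0,0.08,0,0,0,-1],[-0.6,0,0.16,0,0,0,-1],[-0.9,0,0.0,0,0,0,-1],[-1.15,0,-0.5,0,0,0,-1],[-1.3,0,-1.1,0,0,0,-1],[-1.4,0,-1.5,0,0,0,-1],[-1.4,0,-1.5,0,0,0,-1],[-1.4,0,-1.5,0,0,0,-1],[-1.4,0,-1.5,0,0,0,-1]]'
python3 -c "
from h import *
st()
go(np.array([.3827,.2736,.07]),rot(101.3,0))
go(np.array([.3827,.2736,.0185]),rot(101.3,0))"
```

```text
clock: 30.85
position: [0.441, 0.0548, 0.1488]
ee_rot: [0.932, 0.339, -0.124, 0.045]
ft_force: [-0.6, 0.6, -1.2]
grip_width: 0.256
grasp_force: 79.0
mouth_f [-0.1088  0.0677  0.109 ] headf 45.02 pitch 15.14 F_f [-0.65  0.59 -1.19] grip 0.256 79.0 t 30.85
delta [ 2.26 -4.1   1.02] turn [-1.02  1.71 -7.62] tcp-> [0.383 0.274 0.07 ] clock 30.85
delta [ 2.53 -4.1   2.02] turn [-1.02  1.71 -7.62] tcp-> [0.383 0.274 0.018] clock 30.85
```

```bash
python3 -m pendant '[[0.1,-0.45,0.0,-0.13,0.2,-0.95,-1],[0.4,-0.95,0.1,-0.25,0.4,-1.9,-1],[0.7,-1.5,0.2,-0.38,0.65,-2.85,-1],[1.0,-2.0,0.35,-0.5,0.85,-3.8,-1],[1.3,-2.5,0.5,-0.64,1.07,-4.76,-1],[1.6,-3.0,0.65,-0.76,1.28,-5.7,-1],[1.9,-3.5,0.8,-0.9,1.5,-6.7,-1],[2.15,-3.9,0.95,-1.02,1.71,-7.62,-1],[2.26,-4.1,1.02,-1.02,1.71,-7.62,-1],[2.26,-4.1,1.02,-1.02,1.71,-7.62,-1]]'
python3 -c "
from h import *
st()
go(np.array([.3827,.2736,.0185]),rot(101.3,0))
im,d=manip.camera('top');cal=manip.get_calibration('top')
for t,z in (('stop_face',.02),('block_center',.018)):
  for k in manip.tip_of(t,'top')[:2]: print(t,k['p'],w2f(px2w(cal,*k['pixel'],z=z)).round(4))
"; python3 edge.py .05 .216 | head -3; python3 edge.py -.02 .214 | head -3
```

```text
clock: 32.1
position: [0.3833, 0.2737, 0.0706]
ee_rot: [0.635, 0.772, 0.0, 0.001]
ft_force: [0.8, 0.3, -0.4]
grip_width: 0.251
grasp_force: 79.0
mouth_f [-0.2983  0.3154  0.0615] headf -16.2 pitch 0.05 F_f [ 0.82  0.38 -0.36] grip 0.251 79.0 t 32.1
delta [ 0.   -0.01  1.04] turn [ 0.01  0.01 -0.02] tcp-> [0.383 0.274 0.018] clock 32.1
stop_face 0.58 [-0.0251  0.2254  0.02  ]
block_center 0.93 [ 0.2253 -0.1676  0.018 ]
block_center 0.62 [-0.0407  0.1602  0.018 ]
col [ 18 123 164]
n 1478 x -0.07198828901844459 -0.001001967415877185 y 0.09551741519474229 0.21596057179159267
front edge skew deg 0.4765342836620325 x at mid -0.07081189436656508
col [ 18 120 163]
n 1451 x -0.07187809053500253 -0.001003356131309393 y 0.09816090348348365 0.21394628258352594
front edge skew deg 0.2674489150811729 x at mid -0.07076875978185117
```

```bash
python3 -m pendant '[[0,0,0.25,0,0,0,-1],[0,0,0.5,0,0,0,-1],[0,0,0.75,0,0,0,-1],[0,0,0.92,0,0,0,-1],[0,0,1.0,0,0,0,-1],[0,0,1.03,0,0,0,-1],[0,0,1.03,0,0,0,-1],[0,0,1.03,0,0,0,-0.3],[0,0,1.03,0,0,0,-0.1],[0,0,1.03,0,0,0,-0.1]]'
python3 -m pendant '[[0,0,0,0,0,0,-0.1],[0,0,-0.2,0,0,0,-0.1],[0,0,-0.6,0,0,0,-0.1],[0,0,-1.1,0,0,0,-0.1],[0,0,-1.8,0,0,0,-0.1],[0,-0.5,-2.5,0,0,0,-0.1],[0,-1.2,-3.0,0,0,0,-0.1],[0,-1.8,-3.2,0,0,0,-0.1],[0,-2.2,-3.2,0,0,0,-0.1],[0,-2.2,-3.2,0,0,0,-0.1]]'
python3 -c "
from h import *
st()
im,d=manip.camera('top');a1=im[150:350,140:440]
save('f10.png',a1,2.6)"; python3 edge.py .05 .216 | head -3
```

```text
clock: 33.6
position: [0.3838, 0.2739, 0.0197]
ee_rot: [0.634, 0.773, 0.001, 0.0]
ft_force: [0.5, -0.0, 0.2]
grip_width: 0.449
grasp_force: 0.0
clock: 34.85
position: [0.2749, 0.2521, 0.1801]
ee_rot: [0.634, 0.773, 0.002, 0.0]
ft_force: [0.0, -0.4, 0.1]
grip_width: 0.451
grasp_force: 0.0
mouth_f [-0.4047  0.2844  0.1713] headf -16.38 pitch -0.11 F_f [ 0.07 -0.38  0.15] grip 0.451 0.0 t 34.85
col [ 18 125 159]
n 1478 x -0.07193961878736257 -0.0010767875919646243 y 0.09804561933607495 0.21598491042212783
front edge skew deg 0.23154616881431964 x at mid -0.07082419174365205
```

View pics/f10.png

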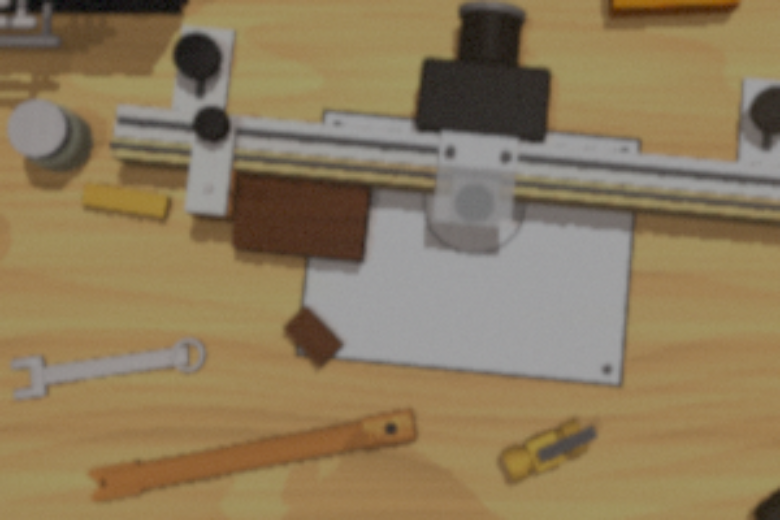

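The final view shows the block flat on the fence against the stop (235,215). The offcut is clear of the lane at (313,337), and the stick lies flat in front, from (95,485) to (410,425). The valve, wrench and set-up bar look undisturbed.

```bash
python3 -c "
from workcell import manip
print(manip.hand_in())"
```

```text
the job is handed in; nothing more can be done
None
```

The dry pass is done and handed in at about 35 s, with no verdict returned: the offcut is out of the lane, the block is flat on the fence against the stop (last push under 10 N, so the stop should not have slipped), and the stick lies flat in front.

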